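Close, pin and hold shut a hinged slip-casting mould

TASK

Get the two-part plaster mould ready for pouring: lower its open top half gently onto the lower half (do not let it fall shut), then fetch the red-knobbed pin from the rack and push it down through the aligned holes of both lugs until its collar sits on the upper lug. The rubber seal keeps the halves a few millimetres apart, so press down on the pin's knob or on the top half until the mould is fully shut, and keep pressing: the program finishes while the robot is still holding the mould shut. Leave the other two pins, the bowls, the jar, the sanding pad and the scraper where they are.

Things in the scene. Friction and masses are not known exactly. Their poses are not given: they have to be found in the camera images.
- lid (a joint): Hinge of the mould's top half (0.8 kg), radians: 0 = shut, faces touching; 1.57 = upright; stop at 1.95. It starts at 1.45 to 1.9 and stays there by friction (0.2 N m); below about 1.25 it falls shut if let go. Let down, it rests on the rubber seal at about 0.03 to 0.04 (some 6 mm at the free edge); about 10 N down at the lugs (20 N at its middle) shuts it; let go, it rises again.
- hinge (a point): Fixed point, middle of the hinge axis, 58 mm above the table, level with the parting face. z up, y along the hinge, -x across the mould to its free edge (lugs, handle). Trays: 6 to 166 mm along -x, 100 mm to each side in y. A point of the top half at (x, y, z) here when shut is at (x cos q + z sin q, y, z cos q - x sin q) when open by q. Top half 36 mm thick, funnel to 58 mm.
- bar (a point): Middle of the handle of the top half: round black steel bar, 12 mm diameter, 90 mm between its two posts, parallel to the hinge axis, 35 mm out from the free edge. Shut, it lies at (-0.201, -0.045, 0.018) in the frame of point hinge; it moves with the top half and can turn between finger pads.
- upper_hole (a point): Mouth of the hole in the upper lug (on the top half), at the lug's upper face. Shut, it lies at (-0.194, 0.068, 0.012) in the frame of point hinge. The lug is 12 mm thick, its hole 14.5 mm in diameter with a 2 mm chamfer, 28 mm out from the tray's edge. z is the axis of the hole (up when shut).
- lower_hole (a point): Mouth of the through hole in the lower lug (fixed), 58 mm above the table, at the lug's upper face; 12 mm thick, hole 14.5 mm in diameter with a 2 mm chamfer. It lies at (-0.194, 0.068, 0) in the frame of point hinge, right under the upper hole when shut.
- pin_grip (a point): Centre of the red knob (24 mm diameter, 36 mm high) of this mould's pin. It stands upright in the rack, about 0.11 kg: steel shank 12 mm in diameter, 40 mm long, foot tapered; collar 26 mm wide, 6 mm thick; 20 mm neck; knob; 102 mm in all. Knob centre: 84 mm above the shank's foot, 44 mm above the collar's underside. z runs up the pin.
- pin_tip (a point): Foot of the shank of the red-knobbed pin, 84 mm under the knob's centre. With pin home and mould shut it is 28 mm under the mouth of the lower hole.
- pin_blue_grip (a point): Knob centre of the like pin with a blue knob (another mould's), in the same rack. Leave it.
- pin_yellow_grip (a point): Knob centre of the like pin with a yellow knob (another mould's), in the same rack. Leave it.
- rack: Fixed wooden pin rack, 190 x 55 mm, 45 mm high, origin at the centre of its underside. Its three through holes lie 65 mm apart along its x (15 mm diameter); the pins stand in them with their collars on its top, the knob centres 89 mm above the table.
- bowl_a: Upturned pierced white bowl, 116 mm across, 64 mm high, origin at the centre of its rim on the table. Leave it.
- bowl_b: Another such upturned bowl, origin at the centre of its rim on the table. Leave it.
- glaze_jar: White glaze jar, 70 mm across, 85 mm high, origin at its base. Leave it.
- sand_pad: Sanding pad, 70 x 100 x 16 mm, origin at its underside. Leave it.
- scraper: Wooden-handled spatula lying on the table, origin at its underside. Leave it.
- mould: The hinged mould: two plaster halves in aluminium trays, closed 160 x 200 mm in plan, on a plywood board 210 x 240 mm fixed to the table; origin under its middle. Hinge at its +x side (86 mm from the origin), free edge at -x.
There are look-alikes about, which are no part of the job. Leave any green look-alike of the part that bears pin_grip alone.

How it is judged:
On the way, in this order (a step that is already met when the one before it is completed fails the run):
1. the top half is let down onto the seal, with the pin not yet in (value of joint lid below 0.07 rad and horizontal distance between pin_tip and lower_hole above 0.02 m), for 0.2 s.
2. the red-knobbed pin stands through the holes of both lugs (value of joint lid below 0.07 rad and z of pin_tip in the frame of lower_hole below -0.012 m and horizontal distance between pin_tip and lower_hole below 0.005 m), for 0.2 s.
At the end, for the whole second after the job is handed in: Through the last second: hinge below 0.014 rad (under 3 mm at the free edge); the red pin upright through both lugs, its foot at least 23 mm below the lower hole's mouth (28 is home) and within 5 mm of its axis; the robot still pressing on pin or top half with over 3 N (value of joint lid below 0.014 rad and z of pin_tip in the frame of lower_hole below -0.023 m and horizontal distance between pin_tip and lower_hole below 0.005 m and angle between pin_tip's own z axis and vertical below 0.15 rad and (contact force between any of the arm, the fingers and pin above 3 N or contact force between any of the arm, the fingers and lid above 3 N)); the arm keeps its last pose, push and grip.
It fails at once if the top half falls or is slammed shut (faster than 2 rad/s) (velocity of joint lid below -2 rad/s).
It fails at once if another pin, a bowl, the jar, the pad or the scraper is moved by more than 30 mm (distance of any of pin_blue_grip, pin_yellow_grip, bowl_a, bowl_b, glaze_jar, sand_pad, scraper from where it was at the start of the episode above 0.03 m).
It also fails if it takes over 64 s, if anything falls off the work surface, if the arm or the gripper's body presses on something with over 40 N, if the wrist force passes 120 N, or if a joint passes its speed limit or range.

ROBOT

A 7-joint arm with a two-finger parallel gripper is mounted at the origin on the work surface. World frame = base frame: x ahead of the robot, y to its left, z up, the work surface at z = 0. Lengths are in m, angles in rad, forces in N, time in s.
With the tool pointing down it reaches from about 0.4 to 0.9 m from the base axis. Payload 5.6 kg.
Tool frame: the origin (TCP) lies midway between the tips of the shut fingers; the grasp point (between the pads) lies 19 mm behind it; z points along the fingers, y is the line along which they close (so a half turn about z gives the same grasp; the last joint's range is limited). The gripper opens to 92 mm and grips with 3 to 60 N. Pads are 20 mm wide; open, the fingers measure 128 mm over their backs; the gripper's body (75 mm by 189 mm) begins 69 mm behind the grasp point.
Start: joints at [-1.336, 0.468, -0.012, 1.603, 0.006, 1.071, -0.056], TCP at [0.178, 0.625, 0.215] pointing down, gripper open.
Joint ranges: [-2.53, 2.53], [-0.31, 2.02], [-1.57, 1.55], [0.28, 2.44], [-1.29, 4.43], [0.15, 1.84], [-2.92, 2.92]. Speed limits (rad/s): [2.57, 2.57, 3.14, 3.14, 3.14, 3.14, 3.14].

INTERFACE

Orientations are given as a 3x3 rotation matrix whose columns are the frame's x, y, z axes.
In Python, from station import env, effector, solver, viewer, workorder, search_frame, tip_of gives the robot as it stands. Calls block until the motion is done:
- env.reach(position, orientation): joint-space move of the TCP to a pose.
- env.movel(position, frame=None, rate=0.15): straight line of the TCP; frame=None keeps the orientation; rate is the mean speed in m/s.
- env.goto_joints(angles): joint-space move.
- effector.release() and effector.grasp(squeeze=None): open the fingers fully, or close them until they stop; squeeze is the grip in N (None keeps the last).
- env.pause(seconds).
- solver.inverse_kinematics(position, orientation): joint angles nearest the present ones, or None.
- env.sense(): the state.
- viewer.read_camera(name): name is "scene" or "top" or "wrist"; returns (picture, depth): 480x640x3 uint8, red, green, blue; 480x640 float32, m along the optical axis (not along the pixel's ray), 0 where there is no reading.
- viewer.camera_info(name): a dict with "intrinsics" (3x3 intrinsics, pixels), "dist_coeffs" ([k1, k2, p1, p2, k3] as OpenCV has them; the pictures are not rectified), "eye" and "rotation" of the camera in the world; the wrist camera has in their place "T_tool_cam" (4x4, takes a point from camera to tool coordinates, whose origin is the TCP and whose axes are the flange's). Camera axes: x right, y up, looking along -z (the intrinsics and any distortion apply to the point x, -y, -z); pixel columns grow to the right and rows downward; lengths in m; the calibration is good to about 2 mm. A picture is of the moment at which its call begins: read the wrist's pose just before it. camera_info takes no time and is no camera call.
A pose or a line that the arm cannot do raises env.PlanningError and nothing moves.
- workorder.finish_job(): hands the job in; it is judged then, once.
Trained networks look in the newest picture that a camera, given by its name, has taken for a name from the list of things; names that differ only in an ending like _2 or _b are one class to them, and where a whole thing is asked for, a point or a joint stands for the part that bears it (a point fixed in the world has none). Each returns a list of dicts, best first, with "score" (0 to 1); they miss things now and then, are a little off and sometimes report something else, mostly with a low value. They report only what shows in the picture. A call takes as long as a camera call. They do not tell look-alikes from the thing itself.
- search_frame(camera, name): "at" ([x, y, z] in m, in world coordinates, good to about 4 mm: the middle of the surface that is visible of it).
- tip_of(camera, name): "at" ([x, y, z] in m, in world coordinates, good to about 4 mm: a listed point, or the origin of a listed thing).
The state is a dict: "t": time; "joint_positions": joint angles; "joint_velocities": joint speeds; "tau": joint torques, N m; "ee_pos": TCP position; "tcp_rot": TCP orientation; "wrist_force": force on the tool from outside, world axes, zero at the start; "moment": the same for the moment, N m; "gripper_width": finger opening in m; "grasp_force": force on a finger pad.
Only numpy, scipy, OpenCV 4.12 (cv2) and the standard library are available. Lean on these libraries where they do the work, as an engineer would, in place of code of your own. Each camera call takes 0.05 s, during which the arm holds its last target. There are 200 camera calls.

## Working session

There is one attempt and no reset: what is moved stays moved. The work goes in short steps, each a Python script; the robot and the scene stay as the last script left them, time stands still between calls to the robot, and variables do not carry over. Pictures are saved under pics/ and viewed, at most 10 in all, crops included, and the job is handed in when it is done.

```bash
mkdir -p pics; ls
python3 - <<'E'
from station import env, effector, solver, viewer, workorder, search_frame, tip_of
import cv2, numpy as np
for c in ["scene","top"]:
    p,d=viewer.read_camera(c); cv2.imwrite(f"pics/{c}0.png",p[:,:,::-1])
    i=viewer.camera_info(c); print(c,i["eye"],np.round(i["rotation"],3).tolist(),np.round(i["intrinsics"],1).tolist())
    for n in ["hinge","bar","upper_hole","lower_hole","pin_grip","pin_blue_grip","pin_yellow_grip","rack","mould","bowl_a","glaze_jar","sand_pad","scraper"]:
        print(n,[(np.round(r["at"],3).tolist(),round(r["score"],2)) for r in tip_of(c,n)[:4]])
print(env.sense()["t"])
print(viewer.camera_info("wrist")["T_tool_cam"])
E
```

```text
pics
scene [1.15156991 0.25898076 0.86008649] [[-0.46, -0.686, 0.563], [0.888, -0.364, 0.281], [0.012, 0.63, 0.777]] [[439.4, 0.0, 317.7], [0.0, 439.4, 239.9], [0.0, 0.0, 1.0]]
hinge [([0.575, 0.073, 0.06], 0.8)]
bar [([0.615, 0.062, 0.26], 0.82), ([0.444, -0.338, 0.09], 0.44)]
upper_hole [([0.507, 0.09, 0.255], 0.95)]
lower_hole [([0.447, -0.088, 0.058], 0.66)]
pin_grip [([0.589, -0.213, 0.086], 0.66), ([0.563, -0.293, 0.09], 0.62), ([0.499, -0.313, 0.091], 0.22)]
pin_blue_grip [([0.445, -0.334, 0.085], 0.75), ([0.446, -0.09, 0.057], 0.61), ([0.457, 0.46, -0.003], 0.38)]
pin_yellow_grip [([0.5, -0.313, 0.089], 0.49)]
rack [([0.506, -0.316, 0.002], 0.78), ([0.502, -0.316, 0.091], 0.68)]
mould [([0.544, -0.012, 0.002], 0.91)]
bowl_a [([0.455, 0.461, -0.003], 0.79), ([0.609, 0.447, -0.0], 0.7), ([0.508, 0.093, 0.255], 0.19)]
glaze_jar [([0.75, -0.216, 0.003], 0.65), ([0.444, -0.336, 0.088], 0.37), ([0.576, 0.075, 0.061], 0.31)]
sand_pad [([0.392, -0.506, 0.0], 0.57), ([0.802, -0.006, -0.0], 0.48)]
scraper [([0.8, -0.009, -0.0], 0.78)]
top [ 0.50258833 -0.04162454  1.60541716] [[-0.007,
[... 512 characters left out ...]
0.503, -0.315, 0.091], 0.59)]
rack [([0.499, -0.316, 0.002], 0.96), ([0.798, -0.008, 0.003], 0.44), ([0.542, -0.006, -0.005], 0.4), ([0.392, -0.508, 0.005], 0.18)]
mould [([0.538, -0.005, -0.006], 0.97)]
bowl_a [([0.454, 0.454, -0.0], 0.9), ([0.613, 0.443, -0.001], 0.62)]
glaze_jar [([0.756, -0.213, 0.001], 0.69)]
sand_pad [([0.614, 0.057, 0.258], 0.71), ([0.391, -0.507, 0.003], 0.56)]
scraper [([0.8, -0.008, 0.002], 0.67)]
1.4
[[-4.63211731e-04  9.66027899e-01  2.58437387e-01  7.31163009e-02]
 [ 9.99999821e-01  3.49331537e-04  4.86569060e-04  4.05611943e-04]
 [ 3.79758958e-04  2.58437566e-01 -9.66027888e-01 -1.70074515e-01]
 [ 0.00000000e+00  0.00000000e+00  0.00000000e+00  1.00000000e+00]]
```

View pics/scene0.png

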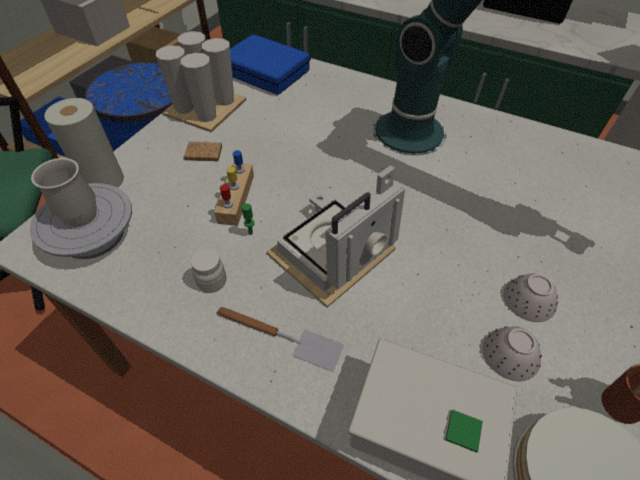

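```bash
cat > h.py <<'E'
from station import env, effector, solver, viewer, workorder, search_frame, tip_of
import cv2, numpy as np
def proj(c,P):
    i=viewer.camera_info(c); R=np.array(i["rotation"]); p=(np.array(P)-i["eye"])@R
    p=p*[1,-1,-1]
    return cv2.projectPoints(p.reshape(1,3),np.zeros(3),np.zeros(3),np.array(i["intrinsics"]),np.array(i["dist_coeffs"],float))[0].ravel()
E
python3 - <<'E'
from h import *
im=cv2.imread("pics/scene0.png")
for P in [(0.589,-.212,.086),(.564,-.292,.09),(.5,-.314,.09),(.444,-.334,.09),(.446,-.089,.058),(.507,.092,.254),(.616,.061,.26),(.571,.0725,.06)]: print(P,proj("scene",P).round())
u,v=proj("scene",(.55,-.27,.09)).astype(int)
cv2.imwrite("pics/crop.png",cv2.resize(im[max(v-60,0):v+60,max(u-80,0):u+80],None,fx=5,fy=5,interpolation=cv2.INTER_CUBIC))
E
```

```text
(0.589, -0.212, 0.086) [247. 211.]
(0.564, -0.292, 0.09) [225. 192.]
(0.5, -0.314, 0.09) [232. 173.]
(0.444, -0.334, 0.09) [238. 158.]
(0.446, -0.089, 0.058) [320. 198.]
(0.507, 0.092, 0.254) [388. 179.]
(0.616, 0.061, 0.26) [351. 207.]
(0.571, 0.0725, 0.06) [358. 256.]
```

View pics/crop.png

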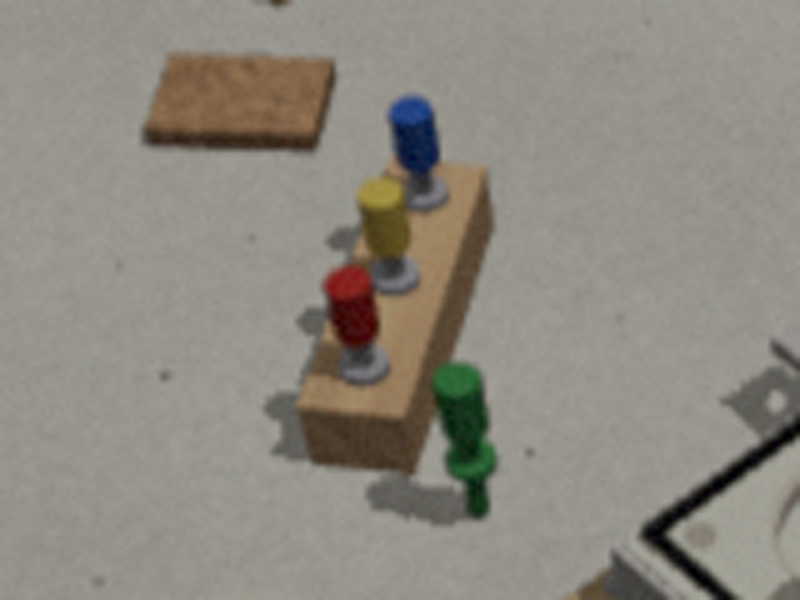

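View pics/top0.png

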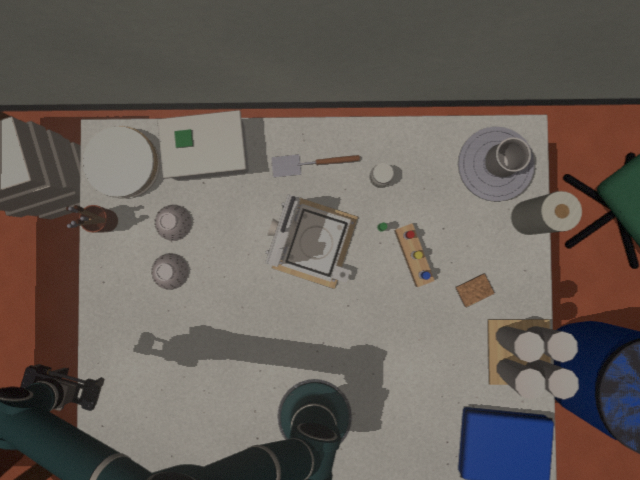

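The red-knobbed pin is at scene px (225,192), at the end of the rack. Its green look-alike stands free at (247,211), blue is at (238,158) and yellow at (232,173), so red at (0.564, -0.292) is the one. The lid is near upright, with the bar at scene px (351,207) and the lower lug hole at (320,198). Next I'll fit the mould pose and check whether the arm can reach along the closing arc.

```bash
cat >> h.py <<'E'
from scipy.optimize import least_squares
L=dict(bar=(-.201,-.045,.018),upper_hole=(-.194,.068,.012),lower_hole=(-.194,.068,0),hinge=(0,0,0))
def pt(p,name,q=0):
    x,y,z=L[name]
    if name in("bar","upper_hole"): x,z=x*np.cos(q)+z*np.sin(q), z*np.cos(q)-x*np.sin(q)
    c,s=np.cos(p[2]),np.sin(p[2])
    return np.array([p[0]+c*x-s*y,p[1]+s*x+c*y,.058+z])
def fit(obs,p0=(.571,.0725,1.23,1.5)):
    f=lambda p:np.concatenate([(pt(p,n,p[3])-np.array(o))*w for n,o,w in obs])
    r=least_squares(f,p0); return r.x,r.fun
def axes(p): c,s=np.cos(p[2]),np.sin(p[2]); return np.array([c,s,0]),np.array([-s,c,0])
def tool(p,t,sg):
    "tool z tilted by t from down towards +ex; tool y in the ex-z plane, sign sg"
    ex,ey=axes(p); k=np.array([0,0,1.])
    z=np.sin(t)*ex-np.cos(t)*k; y=sg*(np.cos(t)*ex+np.sin(t)*k)
    return np.c_[np.cross(y,z),y,z]
def tcp(P,R,d=.019): return np.asarray(P)+d*R[:,2]
E
python3 - <<'E'
from h import *
obs=[("hinge",(.575,.073,.06),1),("hinge",(.567,.072,.06),1),("bar",(.615,.062,.26),1),("bar",(.616,.06,.26),1),("upper_hole",(.507,.09,.255),1),("upper_hole",(.509,.093,.251),1),("lower_hole",(.447,-.088,.058),1),("lower_hole",(.445,-.09,.059),1)]
p,r=fit(obs); print(p.round(4),np.abs(r).max().round(4)); np.save("p.npy",p)
for sg in(1,-1):
  for T in (0,30,40,50,60):
    out=[]
    for q in np.linspace(p[3],.03,8):
        R=tool(p,np.radians(T)*(p[3]-q)/p[3],sg); j=solver.inverse_kinematics(tcp(pt(p,"bar",q),R),R)
        out.append(None if j is None else np.round(j,1).tolist())
    print(sg,T,[o is not None for o in out],out[0],out[-1])
E
```

```text
[0.5722 0.0726 1.2452 1.4955] 0.0052
1 0 [True, True, True, True, True, True, True, True] [-0.5, 0.4, 0.5, 1.7, -0.2, 1.1, 1.3] [-0.2, 0.6, 0.5, 1.9, -0.4, 0.7, 1.8]
1 30 [True, True, True, True, True, True, True, True] [-0.5, 0.4, 0.5, 1.7, -0.2, 1.1, 1.3] [-0.2, 0.8, 0.8, 2.0, -1.2, 1.2, 2.6]
1 40 [True, True, True, True, True, True, True, True] [-0.5, 0.4, 0.5, 1.7, -0.2, 1.1, 1.3] [-0.0, 0.8, 0.8, 1.9, -1.2, 1.3, 2.7]
1 50 [True, True, True, True, True, True, True, True] [-0.5, 0.4, 0.5, 1.7, -0.2, 1.1, 1.3] [0.9, 0.8, -0.5, 1.8, -0.7, 0.9, 2.3]
1 60 [True, True, True, True, True, True, True, True] [-0.5, 0.4, 0.5, 1.7, -0.2, 1.1, 1.3] [0.4, 0.8, 0.3, 1.8, -1.2, 1.4, 2.7]
-1 0 [True, True, True, True, True, True, True, True] [-1.0, 0.8, 1.3, 1.7, -0.8, 1.3, -1.4] [-0.5, 0.7, 0.9, 2.0, -0.7, 0.8, -1.1]
-1 30 [True, True, True, True, True, True, True, True] [-1.0, 0.8, 1.3, 1.7, -0.8, 1.3, -1.4] [-0.2, 0.8, 0.9, 2.0, -1.2, 1.2, -0.5]
-1 40 [True, True, True, True, True, True, True, True] [-1.0, 0.8, 1.3, 1.7, -0.8, 1.3, -1.4] [0.0, 0.8, 0.7, 1.9, -1.2, 1.3, -0.5]
-1 50 [True, True, True, True, True, True, True, True] [-1.0, 0.8, 1.3, 1.7, -0.8, 1.3, -1.4] [0.1, 0.8, 0.7, 1.9, -1.3, 1.4, -0.4]
-1 60 [True, True, True, True, True, True, True, True] [-1.0, 0.8, 1.3, 1.7, -0.8, 1.3, -1.4] [0.3, 0.9, 0.4, 1.9, -1.3, 1.5, -0.4]
```

Run:
```python
from h import *
p=np.load("p.npy"); R=tool(p,0,1)
s=env.sense(); env.movel(np.array(s["ee_pos"])+[0,0,.17],rate=.3)
B=pt(p,"bar",p[3]); env.reach(B+[0,0,.10],R)
s=env.sense(); im,d=viewer.read_camera("wrist"); cv2.imwrite("pics/w1.png",im[:,:,::-1])
print(s["t"],np.round(s["ee_pos"],4),np.round(s["joint_positions"],2),B.round(4))
for n in["bar","upper_hole","lower_hole","hinge"]: print(n,[(np.round(r["at"],4).tolist(),round(r["score"],2)) for r in tip_of("wrist",n)[:3]])
```

```text
4.65 [0.6157 0.0622 0.3597] [-0.61  0.33  0.6   1.53 -0.19  1.34  1.26] [0.6157 0.0609 0.2598]
bar [([0.6116, 0.0658, 0.257], 0.77)]
upper_hole [([0.5079, 0.095, 0.2554], 0.82)]
lower_hole [([0.4463, -0.0886, 0.0616], 0.89)]
hinge []
```

View pics/w1.png

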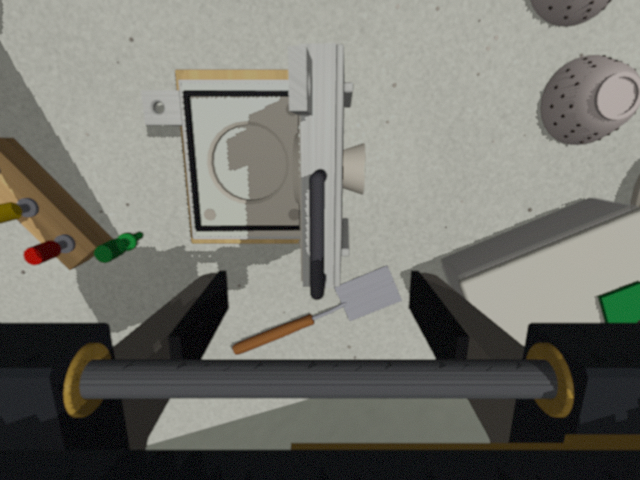

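The bar runs px (317,175)–(317,295), centred between the fingers and parallel to the pads. I'll grasp it and start the arc.

Run:
```python
from h import *
p=np.load("p.npy")
obs=[("hinge",(.571,.0725,.058),1),("bar",(.6142,.0626,.259),1.7),("upper_hole",(.508,.0927,.254),1.7),("lower_hole",(.4461,-.0889,.0588),1.7)]
p,r=fit(obs); print(p.round(4),np.abs(r).max().round(4))
R=tool(p,0,1); B=pt(p,"bar",p[3])
env.movel(tcp(B,R)+[0,0,.03],R,rate=.15); env.movel(tcp(B,R),R,rate=.1)
w=env.sense(); effector.grasp(squeeze=20); s=env.sense()
print(s["gripper_width"],s["grasp_force"],np.round(s["ee_pos"],4),np.round(np.array(s["wrist_force"])-w["wrist_force"],1),B.round(4))
np.save("p.npy",p); q0=p[3]
f0=np.array(s["wrist_force"])
for q in np.arange(q0-.1,1.05,-.1):
    R=tool(p,np.radians(55)*(q0-q)/q0,1)
    env.movel(tcp(pt(p,"bar",q),R),R,rate=.08); s=env.sense()
    F=np.array(s["wrist_force"])-f0; ex,ey=axes(p); print(round(q,2),"ex,ey,z",np.round([F@ex,F@ey,F[2]],1),round(s["gripper_width"],4),np.round(s["joint_positions"],2),round(s["t"],2))
    if np.linalg.norm(F)>35: break
```

```text
[0.5718 0.0733 1.2483 1.4989] 0.0028
0.010851223786429177 20.00002920627594 [0.6156 0.0623 0.2408] [ 0.2 -0.6 -0.7] [0.6156 0.0624 0.2598]
1.4 ex,ey,z [0.7 0.2 0.3] 0.0114 [-0.52  0.39  0.56  1.73 -0.3   1.08  1.39] 7.67
1.3 ex,ey,z [0.1 2.7 3.9] 0.0111 [-0.46  0.37  0.55  1.76 -0.36  1.05  1.48] 8.05
1.2 ex,ey,z [-2.3  3.8  8. ] 0.0111 [-0.39  0.36  0.53  1.79 -0.43  1.04  1.58] 8.43
1.1 ex,ey,z [-3.3  4.6  8.3] 0.0114 [-0.32  0.35  0.52  1.82 -0.5   1.03  1.69] 8.82
```

Run:
```python
from h import *
p=np.load("p.npy"); q0=p[3]; ex,ey=axes(p); j=None
for q in [1.0,.9,.8,.7,.6,.5,.4,.3,.2,.12,.07]:
    R=tool(p,np.radians(55)*(q0-q)/q0,1)
    env.movel(tcp(pt(p,"bar",q),R),R,rate=.08); s=env.sense()
    F=np.array(s["wrist_force"]); print(round(q,2),"ex,ey,z",np.round([F@ex,F@ey,F[2]],1),round(s["gripper_width"],4),np.round(s["joint_positions"],2),round(s["t"],2))
    if np.linalg.norm(F)>40: break
im,d=viewer.read_camera("scene"); cv2.imwrite("pics/s2.png",cv2.resize(im[120:320,200:467,::-1],None,fx=3,fy=3))
for n in["bar","upper_hole"]: print(n,pt(p,n,.07).round(3),[(np.round(r["at"],4).tolist(),round(r["score"],2)) for r in tip_of("scene",n)[:2]])
```

```text
1.0 ex,ey,z [-6.5  4.9  8.1] 0.0115 [-0.25  0.36  0.51  1.85 -0.58  1.03  1.8 ] 9.2
0.9 ex,ey,z [-7.2  3.8  7.3] 0.0115 [-0.17  0.38  0.49  1.87 -0.66  1.03  1.91] 9.58
0.8 ex,ey,z [-7.8  3.8  5. ] 0.0112 [-0.09  0.4   0.47  1.89 -0.74  1.05  2.03] 9.97
0.7 ex,ey,z [-7.3  3.   4.7] 0.0116 [-0.02  0.43  0.45  1.9  -0.81  1.07  2.14] 10.35
0.6 ex,ey,z [-8.3  3.4  2.8] 0.0116 [ 0.06  0.47  0.43  1.91 -0.88  1.1   2.24] 10.74
0.5 ex,ey,z [-7.8  2.8  0.9] 0.0114 [ 0.12  0.52  0.41  1.91 -0.94  1.13  2.34] 11.13
0.4 ex,ey,z [-7.3  2.5 -0.1] 0.0118 [ 0.19  0.57  0.39  1.91 -1.    1.17  2.43] 11.53
0.3 ex,ey,z [-5.9  1.9 -0.9] 0.0114 [ 0.25  0.63  0.36  1.9  -1.05  1.2   2.51] 11.92
0.2 ex,ey,z [-5.8  2.8 -1. ] 0.0112 [ 0.3   0.69  0.34  1.89 -1.09  1.24  2.59] 12.31
0.12 ex,ey,z [-5.4  2.6 -2.2] 0.0116 [ 0.34  0.74  0.32  1.88 -1.12  1.27  2.64] 12.65
0.07 ex,ey,z [-5.1  1.7 -2.1] 0.0109 [ 0.37  0.77  0.3   1.87 -1.14  1.29  2.67] 12.92
bar [ 0.551 -0.13   0.09 ] [([0.5518, -0.13, 0.0918], 0.85)]
upper_hole [ 0.446 -0.088  0.084] [([0.4499, -0.0875, 0.0852], 0.6)]
```

View pics/s2.png

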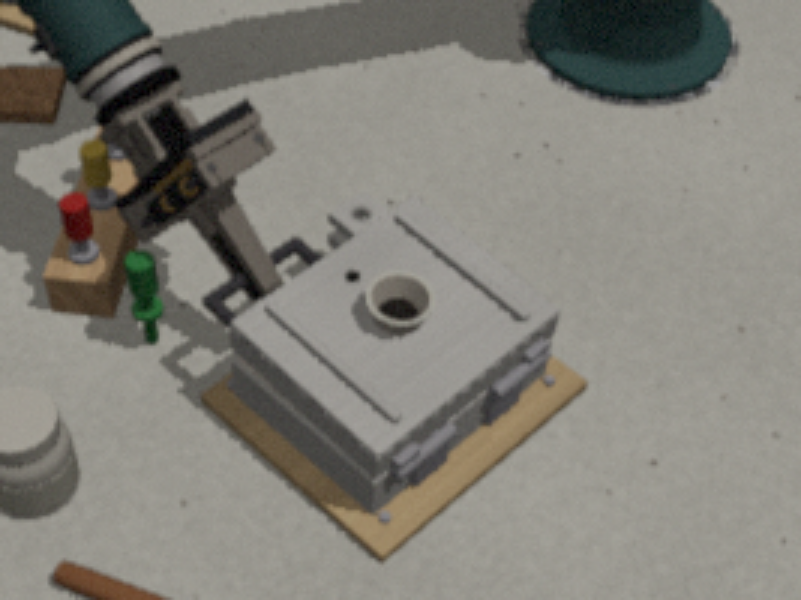

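The lid is nearly down. I'll settle it on the seal, open the fingers, and leave up and outwards to clear the yellow pin.

Run:
```python
from h import *
p=np.load("p.npy"); q0=p[3]; ex,ey=axes(p); R=np.array(env.sense()["tcp_rot"])
for q in [.05,.04,.03,.02]:
    env.movel(tcp(pt(p,"bar",q),R),R,rate=.03); s=env.sense()
    F=np.array(s["wrist_force"]); print(q,np.round([F@ex,F@ey,F[2]],1))
    if F[2]>4: break
env.pause(.3)
effector.release(); s=env.sense(); F=np.array(s["wrist_force"]); print(np.round([F@ex,F@ey,F[2]],1),s["gripper_width"])
e=np.array(s["ee_pos"])
env.movel(e-.018*ex+[0,0,.03],R,rate=.08); s=env.sense(); F=np.array(s["wrist_force"]); print(np.round([F@ex,F@ey,F[2]],1))
env.movel(e-.018*ex+[0,0,.17],R,rate=.25)
print(env.sense()["t"])
im,d=viewer.read_camera("scene")
for n in["bar","upper_hole","lower_hole","pin_grip"]: print(n,[(np.round(r["at"],4).tolist(),round(r["score"],2)) for r in tip_of("scene",n)[:2]])
# pin approach: close along the rack's normal
import itertools
a=np.array([.564-.444,-.292+.333,0]);a/=np.linalg.norm(a); n=np.cross([0,0,1],a)
for sg in(1,-1):
    y=sg*n; z=np.array([0,0,-1.]); Rg=np.c_[np.cross(y,z),y,z]; y2=sg*ey; 
    for y2 in (ey,-ey):
        R2=np.c_[np.cross(y2,z),y2,z]
        print(sg,[None if (j:=solver.inverse_kinematics(P,Q)) is None else np.round(j,2) for P,Q in(((.564,-.292,.2),Rg),((.564,-.292,.07),Rg),((.446,-.089,.11),R2))])
```

```text
0.05 [-5.9  2.9 -3.5]
0.04 [-4.8  2.6 -2.3]
0.03 [-5.2  2.7 -0.8]
0.02 [-5.4  3.8  0.5]
[-22.4   3.7   1.8] 0.09192448185399153
[ 1.5 -0.  -0.1]
16.9833
bar [([0.5518, -0.1349, 0.086], 0.6)]
upper_hole [([0.4486, -0.0907, 0.0794], 0.97), ([0.8029, -0.0089, -0.0031], 0.17)]
lower_hole [([0.4466, -0.087, 0.0549], 0.64)]
pin_grip [([0.5665, -0.2931, 0.0905], 0.71), ([0.5868, -0.2144, 0.0878], 0.62)]
1 [array([ 0.06,  0.48,  0.5 ,  1.68, -0.26,  1.04,  2.54]), array([ 0.08,  0.65,  0.48,  1.77, -0.39,  0.82,  2.65]), array([ 0.33,  0.31, -0.23,  2.14,  0.11,  0.7 ,  2.84])]
1 [array([ 0.06,  0.48,  0.5 ,  1.68, -0.26,  1.04,  2.54]), array([ 0.08,  0.65,  0.48,  1.77, -0.39,  0.82,  2.65]), array([-0.41,  0.33,  0.63,  2.19, -0.3 ,  0.71,  0.1 ])]
-1 [array([-0.2 ,  0.58,  0.89,  1.7 , -0.5 ,  1.1 , -0.39]), array([-0.21,  0.81,  0.93,  1.78, -0.78,  0.97, -0.19]), array([ 0.33,  0.31, -0.23,  2.14,  0.11,  0.7 ,  2.84])]
-1 [array([-0.2 ,  0.58,  0.89,  1.7 , -0.5 ,  1.1 , -0.39]), array([-0.21,  0.81,  0.93,  1.78, -0.78,  0.97, -0.19]), array([-0.41,  0.33,  0.63,  2.19, -0.3 ,  0.71,  0.1 ])]
```

```bash
cat >> h.py <<'E'
def rotdown(y): z=np.array([0,0,-1.]); y=np.asarray(y,float); return np.c_[np.cross(y,z),y,z]
def wray(u,v,s,zp):
    "wrist pixel -> point on plane z=zp"
    i=viewer.camera_info("wrist"); T=np.array(i["T_tool_cam"]); R=np.array(s["tcp_rot"])
    n=cv2.undistortPoints(np.array([[[u,v]]],float),np.array(i["intrinsics"]),np.array(i["dist_coeffs"],float)).ravel()
    d=R@T[:3,:3]@np.array([n[0],-n[1],-1]); o=R@T[:3,3]+s["ee_pos"]
    return o+d*(zp-o[2])/d[2]
E
python3 - <<'E'
from h import *
a=np.array([.120,.041,0]);a/=np.linalg.norm(a); n=np.cross([0,0,1],a); Rg=rotdown(-n)
env.reach([.5655,-.2925,.22],Rg); s=env.sense()
im,d=viewer.read_camera("wrist"); cv2.imwrite("pics/w3.png",im[:,:,::-1])
hsv=cv2.cvtColor(im,cv2.COLOR_RGB2HSV); m=((hsv[...,0]<8)|(hsv[...,0]>172))&(hsv[...,1]>160)&(hsv[...,2]>60)
k,lab,st,ce=cv2.connectedComponentsWithStats(m.astype(np.uint8)); 
for i in range(1,k):
    if st[i,4]>150:
        mm=(lab==i); print(st[i],ce[i].round(1),"depths",np.percentile(d[mm],[5,50,95]).round(3), wray(*ce[i],s,.1).round(4))
for nme in("pin_grip","pin_yellow_grip","pin_blue_grip"): print(nme,[(np.round(r["at"],4).tolist(),round(r["score"],2)) for r in tip_of("wrist",nme)[:3]])
print(s["t"])
E
```

```text
[304 213  27  33 711] [316.7 229.7] depths [0.29  0.292 0.307] [ 0.5661 -0.2903  0.1   ]
pin_grip [([0.5894, -0.2117, 0.0862], 0.92)]
pin_yellow_grip [([0.5035, -0.3141, 0.0876], 0.82), ([0.445, -0.0835, 0.0785], 0.52)]
pin_blue_grip [([0.4456, -0.3392, 0.0888], 0.72)]
19.675
```

View pics/w3.png

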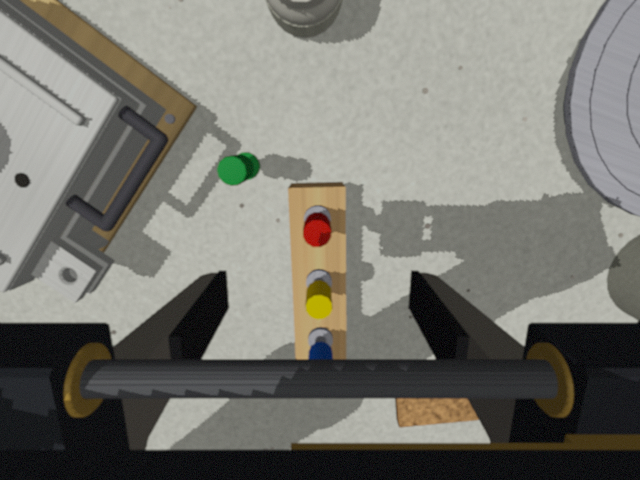

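The red knob is at px (317,230), centred between the fingers. Green at (238,168) is well clear, and the upper lug hole shows at (69,275). Grasping red.

Run:
```python
from h import *
p=np.load("p.npy"); ex,ey=axes(p)
P=np.array([.5657,-.2917,0])
env.movel(P+[0,0,.13],rate=.2); env.movel(P+[0,0,.075],rate=.1)
effector.grasp(squeeze=50); s=env.sense(); print(s["gripper_width"],s["grasp_force"],np.round(s["ee_pos"],4),np.round(s["wrist_force"],1))
env.movel(P+[0,0,.085],rate=.05); env.movel(P+[0,0,.22],rate=.25)
R2=rotdown(-ey); H=pt(p,"upper_hole",.035); print("hole",H.round(4),pt(p,"lower_hole").round(4))
env.reach([H[0],H[1],.22],R2); env.pause(.3)
s=env.sense(); im,d=viewer.read_camera("wrist"); cv2.imwrite("pics/w4.png",im[:,:,::-1])
print(np.round(s["ee_pos"],4),np.round(s["wrist_force"],1),s["gripper_width"],s["t"])
for n in("upper_hole","pin_grip","pin_tip"): print(n,[(np.round(r["at"],4).tolist(),round(r["score"],2)) for r in tip_of("wrist",n)[:3]])
viewer.read_camera("scene")
for n in("upper_hole","pin_grip","pin_tip"): print(n,[(np.round(r["at"],4).tolist(),round(r["score"],2)) for r in tip_of("scene",n)[:3]])
```

```text
0.023268386572287962 49.9734503030777 [ 0.5656 -0.2917  0.0749] [ 0.5  0.3 -0.2]
hole [ 0.446  -0.0887  0.0768] [ 0.4458 -0.0892  0.058 ]
[ 0.4463 -0.0896  0.2199] [ 0.  -0.3 -1. ] 0.023152582317583395 24.4917
upper_hole [([0.446, -0.0873, 0.0794], 0.57)]
pin_grip [([0.5877, -0.2159, 0.0855], 0.92), ([0.4459, -0.0923, 0.2304], 0.9)]
pin_tip [([0.4456, -0.0897, 0.1474], 0.92), ([0.5884, -0.213, -0.0033], 0.78), ([0.5432, -0.0095, 0.0049], 0.23)]
upper_hole [([0.4496, -0.0896, 0.0775], 0.65)]
pin_grip [([0.5905, -0.2101, 0.0847], 0.51)]
pin_tip [([0.4428, -0.0886, 0.149], 0.72), ([0.5894, -0.213, 0.0007], 0.67)]
```

View pics/w4.png

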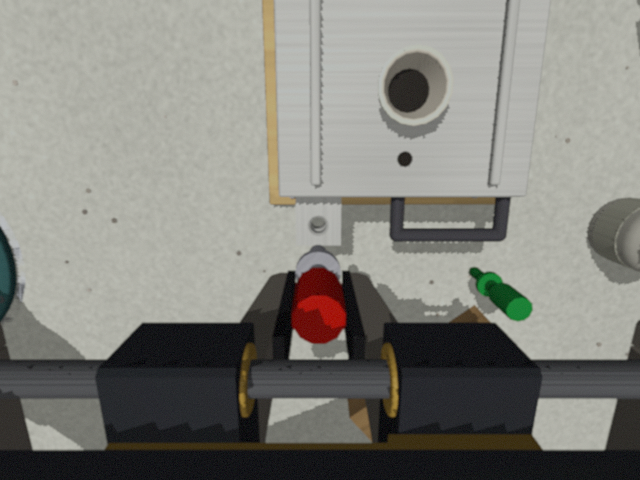

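The view shows the pin held upright, with the knob at (319,300), the collar at (318,265) and the hole at (318,224), all in one column. I'll measure the hole and collar more exactly.

Run:
```python
from h import *
p=np.load("p.npy"); ex,ey=axes(p); s=env.sense(); im=cv2.imread("pics/w4.png"); H=pt(p,"upper_hole",.035)
c=im[195:280,285:355]; cv2.imwrite("pics/c4.png",cv2.resize(c,None,fx=7,fy=7,interpolation=cv2.INTER_CUBIC))
for uv in [(318,224)]:
    w=wray(*uv,s,H[2]); print("hole",w.round(4),"off fit ex,ey",((w-H)@ex*1e3).round(1),((w-H)@ey*1e3).round(1))
e=np.array(s["ee_pos"])
for z in(.191,.197):
  for uv in [(318,250),(297,265),(341,265)]:
    w=wray(*uv,s,z)-e; print("collar",z,uv,"ex,ey mm",(w@ex*1e3).round(1),(w@ey*1e3).round(1))
```

```text
hole [ 0.4457 -0.087   0.0768] off fit ex,ey 1.5 0.8
collar 0.191 (318, 250) ex,ey mm 12.2 0.7
collar 0.191 (297, 265) ex,ey mm 3.1 13.0
collar 0.191 (341, 265) ex,ey mm 3.0 -12.7
collar 0.197 (318, 250) ex,ey mm 14.0 0.7
collar 0.197 (297, 265) ex,ey mm 5.2 12.6
collar 0.197 (341, 265) ex,ey mm 5.1 -12.3
```

View pics/c4.png

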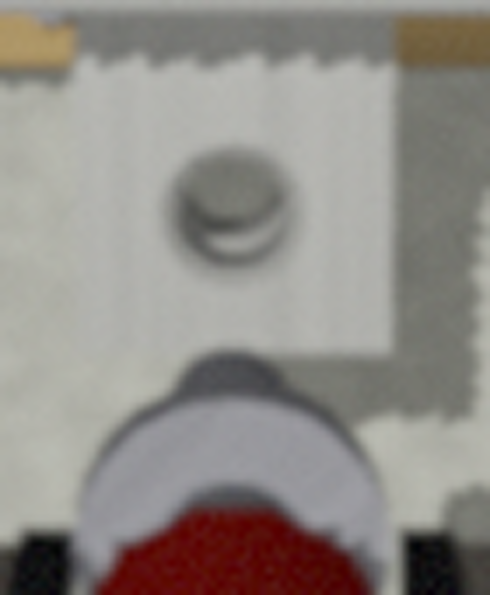

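Run:
```python
from h import *
p=np.load("p.npy"); ex,ey=axes(p); H=pt(p,"upper_hole",.035)
T=H+.0013*ex+.0006*ey; np.save("T.npy",T); R=rotdown(-ey)
env.movel([T[0],T[1],.157],R,rate=.15); env.pause(.2)
f0=np.array(env.sense()["wrist_force"]); s=env.sense(); e=np.array(s["ee_pos"]); print("err",((e-T)@ex*1e3).round(2),((e-T)@ey*1e3).round(2))
im,d=viewer.read_camera("wrist"); cv2.imwrite("pics/c5.png",cv2.resize(im[195:295,255:385,::-1],None,fx=5,fy=5,interpolation=cv2.INTER_CUBIC))
z=.157
while z>.122:
    z-=.003; env.movel([T[0],T[1],z],R,rate=.04); s=env.sense(); F=np.array(s["wrist_force"])-f0; e=np.array(s["ee_pos"])
    print(round(z,3),"F",np.round([F@ex,F@ey,F[2]],1),"e",np.round([(e-T)@ex*1e3,(e-T)@ey*1e3,e[2]*1e3],1),"M",np.round(s["moment"],2))
    if F[2]>6: break
print(s["t"])
```

```text
err 0.2 -0.72
0.154 F [-1.  -0.1  0.4] e [0.00e+00 1.00e-01 1.54e+02] M [-0.05  0.08 -0.04]
0.151 F [-1.   0.1 -0.7] e [-1.000e-01  2.000e-01  1.508e+02] M [-0.09  0.09 -0.05]
0.148 F [ 0.2 -0.1 -0.4] e [-1.000e-01  2.000e-01  1.478e+02] M [-0.01  0.09 -0.02]
0.145 F [-0.1 -0.1  0.4] e [-0.000e+00  1.000e-01  1.448e+02] M [-0.03  0.02 -0.02]
0.142 F [-1.1  0.5  0.7] e [-1.000e-01 -0.000e+00  1.419e+02] M [-0.16  0.05 -0.02]
0.139 F [-1.2 -0.9 -0.7] e [ -0.3  -0.3 138.9] M [-0.5  -0.2  -0.02]
0.136 F [-1.5 -2.  -0.9] e [ -0.3  -0.3 135.9] M [-0.72 -0.36 -0.  ]
0.133 F [-2.2 -2.5 -0.6] e [ -0.2  -0.3 132.9] M [-0.85 -0.48  0.  ]
0.13 F [-3.7 -2.7 -1.9] e [ -0.2  -0.3 129.9] M [-1.11 -0.54 -0.02]
0.127 F [-3.6 -2.7  0. ] e [ -0.2  -0.2 126.9] M [-1.23 -0.57 -0.02]
0.124 F [-3.6 -2.6  0.4] e [-1.000e-01 -2.000e-01  1.239e+02] M [-1.3  -0.62 -0.04]
0.121 F [-4.3 -4.4 -0.2] e [ -0.2  -0.2 120.8] M [-1.46 -0.63 -0.04]
28.7083
```

View pics/c5.png

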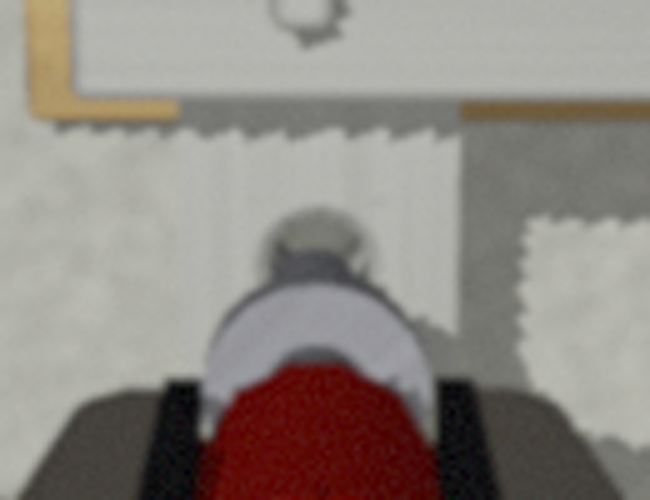

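The pin is in both holes, pressing lightly on one side wall. I'll shift 0.6 mm off the wall, seat the pin and press the mould shut.

Run:
```python
from h import *
p=np.load("p.npy"); ex,ey=axes(p); T=np.load("T.npy")-.0006*ex-.0006*ey; np.save("T.npy",T); R=rotdown(-ey)
z=.121
while z>.088:
    z-=.003 if z>.110 else .001; env.movel([T[0],T[1],z],R,rate=.03); s=env.sense(); F=np.array(s["wrist_force"]); e=np.array(s["ee_pos"])
    print(round(z,3),"F",np.round([F@ex,F@ey,F[2]],1),"e",np.round([(e-T)@ex*1e3,(e-T)@ey*1e3,e[2]*1e3],1),"M",np.round(s["moment"],2),round(s["gripper_width"],4))
    if F[2]>22: break
print(s["t"])
```

```text
0.118 F [-2.3 -2.6 -3.6] e [1.000e-01 3.000e-01 1.176e+02] M [-1.05 -0.62  0.03] 0.0231
0.115 F [-2.6 -3.1 -3.2] e [  0.    0.3 114.7] M [-1.03 -0.49  0.01] 0.0228
0.112 F [-2.1 -2.8 -3. ] e [  0.    0.3 111.7] M [-0.96 -0.43  0.01] 0.0233
0.109 F [-1.9 -2.3 -2.6] e [  0.    0.2 108.8] M [-0.98 -0.35  0.02] 0.0234
0.108 F [-2.6 -1.5 -1.7] e [0.000e+00 1.000e-01 1.079e+02] M [-0.91 -0.27 -0.02] 0.0228
0.107 F [-2.3 -1.7 -0.6] e [0.00e+00 1.00e-01 1.07e+02] M [-0.87 -0.13  0.03] 0.0231
0.106 F [-1.9 -0.5 -0.6] e [  0.    0.  105.9] M [-0.88 -0.25 -0.01] 0.0231
0.105 F [-1.8 -1.4  0.8] e [  0.  -0. 105.] M [-0.84 -0.03 -0.02] 0.0228
0.104 F [-2.7 -0.9  1.4] e [ -0.  -0. 104.] M [-0.86  0.   -0.  ] 0.0234
0.103 F [-3.2 -0.3  2.3] e [ -0.   0. 103.] M [-0.86  0.13 -0.02] 0.0231
0.102 F [-3.2 -0.2  3.6] e [ -0.   0. 102.] M [-0.97  0.17  0.01] 0.0234
0.101 F [-4.  -0.9  4.7] e [-1.00e-01  0.00e+00  1.01e+02] M [-0.96  0.19 -0.03] 0.0233
0.1 F [-2.6  0.   5.7] e [ -0.2  -0.  100.1] M [-1.01  0.34 -0.02] 0.0233
0.099 F [-4.4  2.4 14.4] e [-0.2 -0.1 99.7] M [-0.91  0.99 -0.02] 0.0229
0.098 F [-5.2  5.1 25.8] e [-0.2 -0.2 99.5] M [-0.85  1.85  0.01] 0.0233
32.4583
```

The seal force ramps up, then hits a hard stop at TCP z 0.0996 (0.100 expected for home and shut), with 26 N of push. One check, then hand in.

Run:
```python
from h import *
env.pause(.6); s=env.sense(); print(np.round(s["ee_pos"],4),np.round(s["wrist_force"],1))
im,d=viewer.read_camera("scene"); cv2.imwrite("pics/s6.png",cv2.resize(im[120:300,200:440,::-1],None,fx=3,fy=3))
for n in("pin_grip","upper_hole","bar"): print(n,[(np.round(r["at"],4).tolist(),round(r["score"],2)) for r in tip_of("scene",n)[:3]])
```

```text
[ 0.4463 -0.0883  0.0995] [-6.6 -2.4 26.5]
pin_grip [([0.588, -0.2135, 0.0858], 0.73), ([0.4464, -0.0904, 0.1141], 0.59)]
upper_hole [([0.4452, -0.0897, 0.0689], 0.6)]
bar []
```

View pics/s6.png

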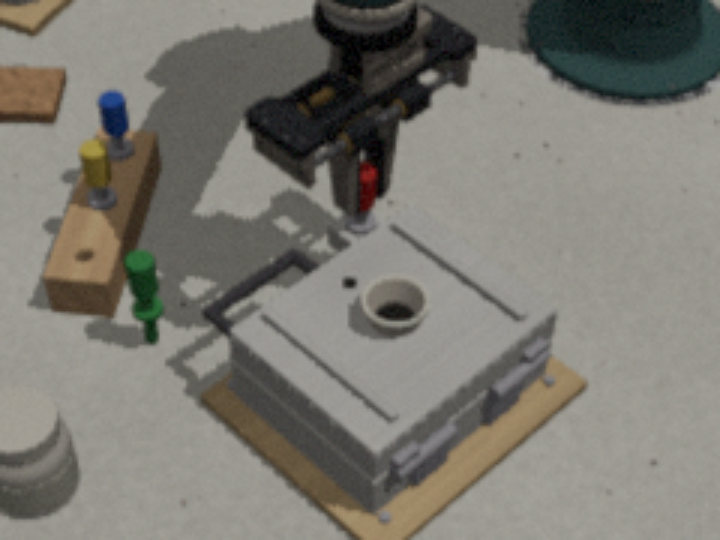

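The crop shows the mould shut, with the red pin upright in the lug at px (362,205) and its collar down. The knob centre is at z 0.114, which is home. The blue, yellow and green pins have not moved.

Run:
```python
from h import *
print(workorder.finish_job())
```

```text
the job is handed in; nothing more can be done
None
```

I handed the job in with the top half let down gently, the red pin seated through both lugs, and the robot still pressing the mould shut with about 26 N. No verdict came back from the hand-in.

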